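# Centre the mixing pot and tare the bench scale touch-free

### The job

Tare the bench scale with the empty pot on it. First push the pot gently over the pan with the fingertips, without gripping or lifting it, until it stands inside the ring engraved round the middle of the pan; then let go of it and point down at the touch-free tare sensor, the right-hand one of the two dark round windows on the scale's front panel (right as seen by someone standing at that panel), holding the fingertips two to four centimetres above it for two seconds without touching anything. Finally take the hand well clear of the scale; do not touch the scale or its pan at any time, do not hold the hand low over the left-hand sensor, which prints, and leave everything else where it is.

Things in the scene. Friction and masses are not known exactly. Their poses are not given: they have to be found in the camera images.
- scale: bench scale, white, 300 deep (x) x 210 wide (y), fixed. Origin: on the bench under its middle; x points from its front panel to its rear, y to the left of someone facing the panel, z up; the panel faces roughly the robot. The sloping grey panel (x -150 to -55, 48 to 64 high) has a display in the middle and a sensor near each end; the housing behind it is 62 high and carries the pan
- pan: round stainless weighing pan, diameter 180, 8 thick, fixed on the scale. Origin: centre of its underside, 72 above the bench; the pan's upper face is 80 above the bench, z up, its yaw means nothing. A dark engraved ring of 120 diameter marks the middle
- pot: empty squat ochre stoneware pot, open top, diameter 96, height 80, wall 6, 0.25 to 0.5 kg, loose on the pan, its middle 28 to 40 from the pan's middle towards its front or either side, so that it crosses the ring. Origin: centre of its underside; z up. Pushed at mid-height or lower with a few newtons it slides and does not tip
- right_sensor (a point): centre of the upper face of the right-hand touch-free sensor (tare): flat round dark window, 25 across with a pale rim of 30, at the right end of the scale's front panel as seen by someone standing in front of the panel (the scale's -y end); 58 above the bench. Axes as the scale's, z up
- left_sensor (a point): the same at the left end of the panel (the scale's +y end), 160 from the other: the print sensor, not wanted here
- weight: brass calibration weight with a knob, diameter 38, height 69, on the bench to the left of the scale. Loose, leave alone
- stopper: green rubber stopper for a demijohn, diameter 42, height 40, standing on the bench to the right of the scale. Loose, leave alone
- beaker: clear glass beaker, diameter 68, height 95, on the bench to the right of the scale. Loose, leave alone
- stick: flat wooden stirring stick, 280 x 11 x 7, lying on the bench on the right. Loose, leave alone
- spatula: steel spoon, 200 long, lying on the bench on the left (origin: its underside). Loose, leave alone
- bottle0: white plastic bottle with a red screw cap, diameter 84, height 222, on the left. Loose, leave alone
- bottle1: a second such bottle. Loose, leave alone
- bottle2: a third such bottle. Loose, leave alone
Things that resemble listed ones, but are neither listed nor needed, are in the scene too. What is shaped like the pot but blue or yellow is not meant.

How it is judged (in metres and radians):
On the way, in this order (a step that is already met when the one before it is completed fails the run):
1. the pot stands still inside the ring, its middle within 14 mm of the pan's middle (horizontal distance between pot and pan below 0.014 m and angle between pot's own z axis and vertical below 0.06 rad and height (world z) of pot between 0.077 and 0.084 m and linear speed of pot below 0.01 m/s), for 0.3 s.
2. the hand dwells low over the right-hand sensor for 1.5 s (grasp point within 22 mm sideways, 15 to 90 mm above it), touching neither scale, pan nor pot, with the pot centred (all of step 1 and horizontal distance between the grasp point and right_sensor below 0.022 m and z of the grasp point in the frame of right_sensor between 0.015 and 0.09 m and contact force between each of the arm, the fingers and scale below 0.3 N and contact force between each of the arm, the fingers and pan below 0.3 N and contact force between each of the arm, the fingers and pot below 0.3 N), for 1.5 s.
At the end, for the whole second after the job is handed in: the pot stands upright and still on the pan with its middle within 14 mm of the pan's middle, the grasp point is more than 150 mm from the right-hand sensor and 120 mm from the left-hand one, and everything else is within 20 mm of where it was (all of step 1 and distance between the grasp point and right_sensor above 0.15 m and distance between the grasp point and left_sensor above 0.12 m and distance of each of weight, stopper, beaker, stick, spatula, bottle0, bottle1, bottle2 from where it was at the start of the episode below 0.02 m); the robot touches nothing.
It fails at once if the pot is lifted off the pan by more than 12 mm, tipped by more than 0.25 rad, or falls off the pan (height (world z) of pot above 0.092 m or angle between pot's own z axis and vertical above 0.25 rad or height (world z) of pot below 0.07 m).
It fails at once if the pot is shoved or squeezed with more than 18 N (contact force between any of the arm, the fingers and pot above 18 N).
It fails at once if the robot touches the scale or its pan (more than 1 N) (contact force between any of the arm, the fingers and scale above 1 N or contact force between any of the arm, the fingers and pan above 1 N).
It fails at once if the hand is low over the left-hand (print) sensor: grasp point within 30 mm sideways and less than 90 mm above it (horizontal distance between the grasp point and left_sensor below 0.03 m and z of the grasp point in the frame of left_sensor below 0.09 m).
It fails at once if a bystander is moved by more than 20 mm or tipped (distance of any of weight, stopper, beaker, stick, spatula, bottle0, bottle1, bottle2 from where it was at the start of the episode above 0.02 m or angle between any of weight, stopper, beaker, stick, spatula, bottle0, bottle1, bottle2's own z axis and vertical above 0.3 rad).
It also fails if it takes over 51 s, if anything falls off the work surface, if the arm or the gripper's body presses on something with over 40 N, if the wrist force passes 120 N, or if a joint passes its speed limit or range.

### The arm

A 6-joint arm with a two-finger parallel gripper is mounted at the origin on the work surface. World frame = base frame: x ahead of the robot, y to its left, z up, the work surface at z = 0. Lengths are in mm, angles in rad, forces in N, time in s.
With the tool pointing down it reaches from about 275 to 725 mm from the base axis. Payload 5.6 kg.
Tool frame: the origin (TCP) lies between the finger pads; the fingertips stand 19 mm ahead of it and the grasp point (between the pads) is the TCP; z points along the fingers, x is the direction in which the jaws open and shut, and the axes are right-handed (so a half turn about z gives the same grasp; the last joint's range is limited). The gripper opens to 85 mm and grips with 20 to 120 N. Pads are 22 mm wide; open, the fingers measure 114 mm over their backs; the gripper's body (76 mm by 85 mm) begins 54 mm behind the grasp point. The pads swing forward as they close: fully open they stand 13 mm farther back than shut.
Start: joints at [1.457, 0.255, 0.108, 0, -1.424, -0.285], TCP at [213.545, 506.845, 250.283] pointing down, gripper open.
Joint ranges: [-2.95, 2.95], [-1.21, 1.97], [-1.09, 1.5], [-2.87, 1.71], [-2.94, -0.07], [-3.05, 3.05]. Speed limits (rad/s): [2.57, 2.57, 3.14, 3.14, 3.14, 3.14].

### API

Orientations are given as a unit quaternion [w, x, y, z].
In Python, from station import manip, grab_frame, camera_info gives the robot as it stands. The module is installed in compiled form; this text tells all that it offers.
- The arm moves only by the shell command python3 -m creep 'ROWS' [OPENING] [FORCE]. ROWS is JSON, a list that holds one entry, the list of rows, each a list of 6 numbers: the shift along the tool's x, y, z in m, then the turn, a rotation vector about the tool's x, y, z in rad. A call has 1 to 12 rows; each row shifts and turns the pose as measured when the row begins, along the tool's axes as they then stand; what a row does not reach is not made up. A row lasts 1/12 s, in which the tool goes at most 41.7 mm and 7.16 degrees, less where a joint would pass 70% of its speed; a pose out of reach is approached as far as the arm can. A call with a gripper value outside its range is refused whole. OPENING is the closure, from 0 (fully open) to 1 (shut), set as the call begins (- or left out, the last holds). The fingers move at their own pace and stop on an object; FORCE is the grip in N (left out, the last holds). Time passes only in rows, so rows that do not move let the fingers close. It gives the time, the measured TCP pose, the force and the opening at its end, in the units of the state.
- manip.sense(): the state, without advancing time (a new reading comes with each control period).
- grab_frame(name): name is "scene" or "top" or "wrist"; returns the picture (400x640x3 uint8, red, green, blue); there is no depth.
- camera_info(name): a dict with "mtx" (3x3 intrinsics, pixels), "k1" (the pictures are not rectified: a ray, as slopes to the right and down, at radius r is drawn at 1 + k1 r^2 times it, then the intrinsics apply), "R" (3x3) and "t" (3): a world point X has camera coordinates R X + t; the wrist camera has in their place "tool_from_camera" (4x4, takes a point from camera to tool coordinates, whose origin is the TCP and whose axes are the tool frame's). Camera axes: x right, y down, z forward; pixel columns grow to the right and rows downward; lengths in mm; the calibration is good to about 2 mm. A picture is of the moment at which its call begins: read the wrist's pose just before it. camera_info takes no time and is no camera call.
- manip.hand_in(): hands the job in, once; it reports no verdict.
The state is a dict: "clock": time; "q": joint angles; "qd": joint speeds; "joint_torque": joint torques, N m; "tool_pos": TCP position; "orientation": TCP orientation; "wrist_force": force on the tool from outside, world axes, zero at the start; "wrist_torque": the same for the moment, N m; "grip_width": opening from 0.0 (shut) to 1.0 (fully open).
Only numpy, scipy, OpenCV 4.12 (cv2) and the standard library are available. Lean on these libraries where they do the work, as an engineer would, in place of code of your own. Each camera call takes 0.05 s, during which the arm holds its last target.

## Working session

There is one attempt and no reset: what is moved stays moved. The work goes in short steps, Python scripts to look and compute and a shell command to move; the robot and the scene stay as the last step left them, time stands still between calls to the robot, and variables do not carry over. Pictures are saved under pics/ and viewed, and the job is handed in when it is done.

```bash
mkdir -p pics
python3 - <<'E'
from station import manip, grab_frame, camera_info
import cv2
print(manip.sense())
for n in("scene","top"):
    cv2.imwrite(f"pics/{n}0.png",grab_frame(n)[:,:,::-1]); print(n,camera_info(n))
print(camera_info("wrist"))
E
```

```text
{'clock': 0.0, 'q': array([ 1.45662227e+00,  2.55739284e-01,  1.07007972e-01, -4.37811560e-04,
       -1.42389168e+00, -2.84596450e-01]), 'qd': array([ 0.00187729, -0.00175468,  0.00091535,  0.00134906, -0.00044789,
       -0.00108579]), 'joint_torque': array([ 1.15155563e-03, -3.86626089e+01,  2.37942016e+01,  5.36497101e+00,
       -6.09130977e-03, -5.95331997e-06]), 'tool_pos': array([213.33802102, 506.44760899, 249.40681765]), 'orientation': array([-7.54091609e-04, -5.53016468e-01,  8.33169794e-01, -5.58928690e-04]), 'wrist_force': array([ 0.39850011, -0.47448106, -0.12803676]), 'wrist_torque': array([-0.01172932, -0.01875444,  0.00784471]), 'grip_width': 0.9973431993130246}
scene {'mtx': array([[450.93149563,   0.        , 324.62399136],
       [  0.        , 450.93149563, 200.34686658],
       [  0.        ,   0.        ,   1.        ]]), 'k1': 0.00530619103783004, 'R': array([[-0.81024526,  0.58604137, -0.00762399],
       [ 0.49064509,  0.67112292, -0.55575302],
       [-0.32057763, -0.45403693, -0.83131249]]), 't': array([ 372.47572729, -236.88050226, 1438.24541861])}
top {'
[... 251 characters left out ...]
0.99563832,  0.02797882, -0.08900298],
       [ 0.08872538, -0.01101394, -0.99599523]]), 't': array([  69.65501213,  518.65636222, 1051.71044896])}
{'mtx': array([[337.76038191,   0.        , 323.15900635],
       [  0.        , 337.76038191, 196.74763681],
       [  0.        ,   0.        ,   1.        ]]), 'k1': 0.019372410356645248, 'tool_from_camera': array([[ 9.99999206e-01,  9.89810644e-04,  7.80163082e-04,
         1.12960178e+00],
       [-1.18884466e-03,  9.46324095e-01,  3.23217100e-01,
        -8.34262357e+01],
       [-4.18363397e-04, -3.23217771e-01,  9.46324520e-01,
        -1.22955267e+02],
       [ 0.00000000e+00,  0.00000000e+00,  0.00000000e+00,
         1.00000000e+00]])}
```

View pics/scene0.png

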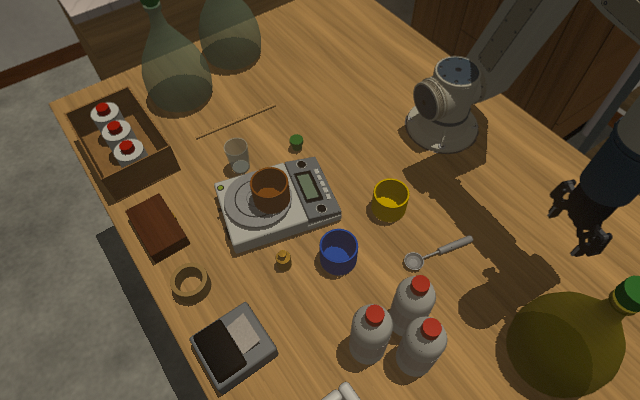

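View pics/top0.png

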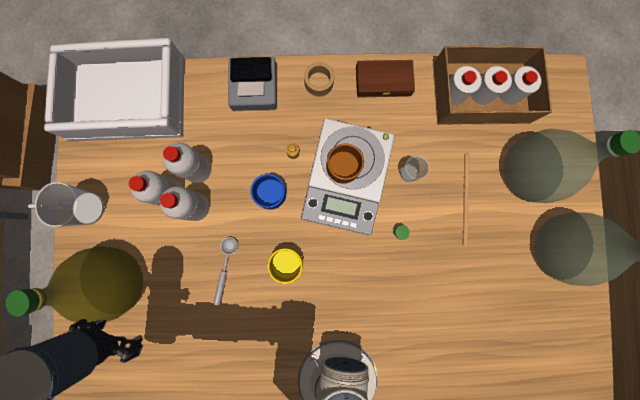

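The scene view shows the ochre pot on the pan at about (269,190). In the top view the pot is at (345,163), the ring's centre is near (352,158), and the sensors are near (313,203) and (368,216).

What could be mistaken for what I want (top view):
- **Pot:** ochre on the pan (345,163), blue (268,191), yellow (285,265), tan ring-shaped dish (319,78).
- **Sensor:** left window (313,203), right window (368,216), green LED-like dot (386,136) at the rear.
- **Scale:** the white scale, or the grey box at (252,82).

I choose the ochre pot and the window at (368,216). Next is a close crop and measurement.

```bash
cat > h.py <<'E'
import numpy as np, cv2
from station import manip, grab_frame, camera_info
from scipy.spatial.transform import Rotation as Ro
def pose():
    s=manip.sense(); q=s["orientation"]; return np.array(s["tool_pos"]),Ro.from_quat([q[1],q[2],q[3],q[0]]).as_matrix()
def ray(name,uv,P=None):
    c=camera_info(name); K=np.array(c["mtx"]); p=np.array([(uv[0]-K[0,2])/K[0,0],(uv[1]-K[1,2])/K[1,1]])
    u=p.copy()
    for _ in range(20): u=p/(1+c["k1"]*(u@u))
    d=np.array([u[0],u[1],1.])
    if name=="wrist":
        T=np.array(c["tool_from_camera"]); p0,R=P
        return p0+R@T[:3,3], R@(T[:3,:3]@d)
    R=np.array(c["R"]);t=np.array(c["t"]); return -R.T@t, R.T@d
def onz(name,uv,z,P=None):
    o,d=ray(name,uv,P); return (o+d*(z-o[2])/d[2])
def proj(name,X,P=None):
    c=camera_info(name);K=np.array(c["mtx"])
    if name=="wrist":
        T=np.array(c["tool_from_camera"]);p0,R=P
        x=T[:3,:3].T@(R.T@(np.array(X)-p0)-T[:3,3])
    else: x=np.array(c["R"])@np.array(X)+np.array(c["t"])
    u=x[:2]/x[2]; u=u*(1+c["k1"]*(u@u)); return K[:2,:2]@u+K[:2,2]
E
python3 - <<'E'
from h import *
a=cv2.imread("pics/top0.png");b=cv2.imread("pics/scene0.png")
cv2.imwrite("pics/c1.png",cv2.resize(a[112:242,295:405],None,fx=4.6,fy=4.6,interpolation=cv2.INTER_CUBIC))
cv2.imwrite("pics/c2.png",cv2.resize(b[145:260,205:350],None,fx=5,fy=5,interpolation=cv2.INTER_CUBIC))
print(onz("top",(313,203),58),onz("top",(368,216),58))
E
```

```text
[510.66593056  57.19059911  58.        ] [469.51616399 -96.80914909  58.        ]
```

View pics/c1.png

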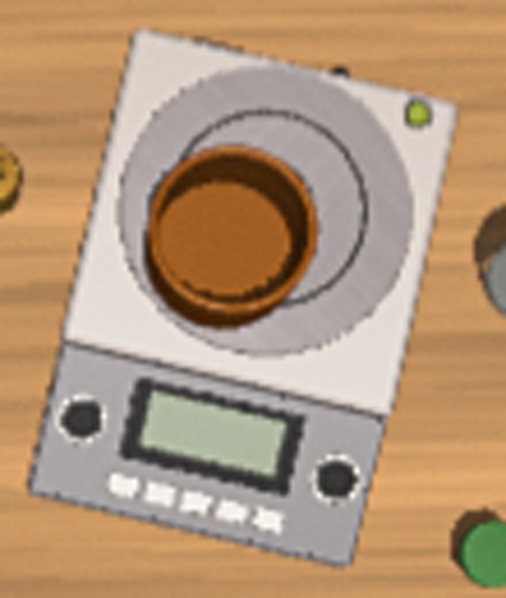

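View pics/c2.png

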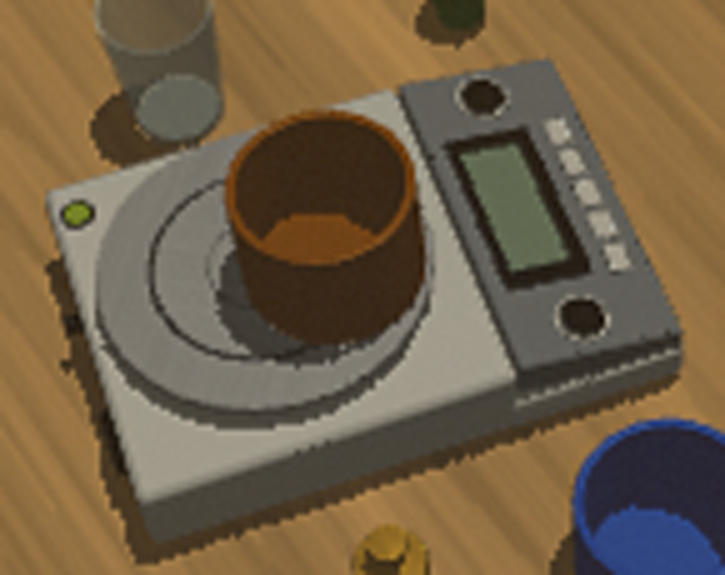

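Run:
```python
from h import *
from scipy.optimize import least_squares
def cc(p,s,o): return (np.array(p)+.5)/s-.5+np.array(o)
def fit(name,pts,z,r):
    P=np.array([onz(name,p,z)[:2] for p in pts])
    f=least_squares(lambda c:np.hypot(*(P-c[:2]).T)-c[2],[*P.mean(0),r]).x
    g=least_squares(lambda c:np.hypot(*(P-c).T)-r,P.mean(0)); return f.round(1),g.x.round(1),np.abs(g.fun).max().round(1)
T=lambda L:[cc(p,4.6,(295,112)) for p in L]; S=lambda L:[cc(p,5,(205,145)) for p in L]
print("ring",fit("top",T([(366,210),(355,165),(335,138),(305,117),(270,110),(230,118),(190,148),(345,260),(320,288),(290,303)]),80,59.5))
print("pan",fit("top",T([(118,210),(413,210),(265,66),(265,355),(160,110),(365,110),(370,315)]),80,90))
print("ringS",fit("scene",S([(150,272),(160,228),(185,198),(225,180),(165,312),(195,340),(240,357),(290,350)]),80,59.5))
print("potS",fit("scene",S([(226,195),(235,155),(265,125),(320,109),(380,127),(412,165),(414,210),(390,247),(330,266),(265,247)]),160,48))
print("potT",fit("top",T([(149,235),(160,190),(190,157),(233,145),(280,160),(308,190),(317,230),(310,265)]),160,48))
for n,p in(("R",(336,479)),("L",(82,417))): print(n,onz("top",T([p])[0],58))
for n,p in(("R",(483,96)),("L",(583,318))): print(n,onz("scene",S([p])[0],58))
for n,uv,z in(("stop",(401,231),40),("weight",(293,150),60),("beaker",(413,165),95),("b",(420,165),0),("blue",(268,191),80),("yel",(285,265),80)): print(n,onz("top",uv,z))
```

```text
ring (array([636.7, -57.7,  59.5]), array([636.7, -57.8]), np.float64(2.1))
pan (array([634. , -56.3,  89.5]), array([633.9, -56.2]), np.float64(1.7))
ringS (array([635.8, -60.6,  59.6]), array([635.9, -60.6]), np.float64(1.4))
potS (array([608.7, -28.2,  48.1]), array([608.7, -28.2]), np.float64(3.5))
potT (array([607.8, -28.4,  47.2]), array([606.9, -28.1]), np.float64(1.3))
R [470.28051093 -95.85486465  58.        ]
L [512.80273039  58.7248533   58.        ]
R [470.54915121 -98.03487318  58.        ]
L [512.14114523  57.70463875  58.        ]
stop [ 424.46187754 -192.99011622   40.        ]
weight [663.88393676 109.93909151  60.        ]
beaker [ 605.25389904 -222.10881785   95.        ]
b [ 621.89422943 -271.09219624    0.        ]
blue [545.68014932 181.01354553  80.        ]
yel [341.51898456 138.53559373  80.        ]
```

The crop confirms my choice: ochre pot on the pan, round dark window with a pale rim at the right end of the panel. Estimates: pan centre (635.5,-58), pot (608,-28), tare sensor (470.4,-97), print sensor (512.5,58). I'll push along (0.68,-0.74) from the front-left with half-open jaws.

```bash
python3 -m creep '[[[0.021,-0.0345,0,0,0,0],[0.021,-0.0345,0,0,0,0],[0.021,-0.0345,0,0,0,0],[0.021,-0.0345,0,0,0,0],[0.021,-0.0345,0,0,0,0],[0.021,-0.0345,0,0,0,0],[0.021,-0.0345,0,0,0,0],[0.021,-0.0345,0,0,0,0],[0.021,-0.0345,0,0,0,0],[0.021,-0.0345,0,0,0,0]]]' 0.5 20
```

```text
clock: 0.93
tool_pos: [451.6, 171.5, 244.9]
orientation: [-0.005, -0.558, 0.83, -0.002]
wrist_force: [0.4, 0.9, -1.0]
grip_width: 0.5
```

```bash
python3 -m creep '[[[0.019,-0.031,-0.001,0,0,0],[0.019,-0.031,-0.001,0,0,0],[0.019,-0.031,-0.001,0,0,0],[0.019,-0.031,-0.001,0,0,0],[0,0,0,0,0,0.086],[0,0,0,0,0,0.086],[0,0,0,0,0,0.086],[0,0,0,0,0,0.086],[0,0,0,0,0,0.086],[0,0,0,0,0,0]]]'
python3 - <<'E'
from h import *
p,R=pose();print(p,R.round(3))
im=grab_frame("wrist");cv2.imwrite("pics/w1.png",im[:,:,::-1])
E
```

```text
clock: 1.77
tool_pos: [542.3, 37.4, 243.1]
orientation: [-0.011, -0.354, 0.935, -0.002]
wrist_force: [-0.3, 0.6, 0.3]
grip_width: 0.497
[542.31583148  37.37867639 243.1236072 ] [[-0.75  -0.661 -0.018]
 [-0.661  0.75  -0.012]
 [ 0.022  0.003 -1.   ]]
```

View pics/w1.png

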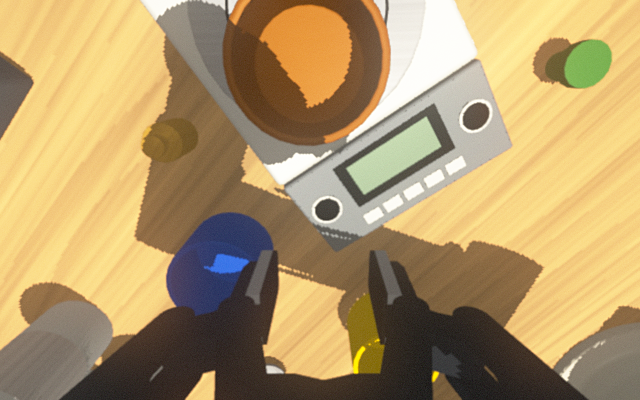

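The wrist view shows the ochre pot's rim centred near (306,62), the left sensor at (327,209) and the right one at (476,116). I'll cross-check these.

Run:
```python
from h import *
P=(np.array([542.3,37.4,243.1]),pose()[1])
print(onz("wrist",(327,209),58,P),onz("wrist",(476,116),58,P))
for p in((223,50),(389,60),(306,145)): print(onz("wrist",p,160,P))
from scipy.optimize import least_squares
A=np.array([onz("wrist",p,160,P)[:2] for p in((223,50),(389,60),(306,145),(245,110),(365,118),(232,85),(383,88))])
print(least_squares(lambda c:np.hypot(*(A-c[:2]).T)-c[2],[608,-28,48]).x)
```

```text
[512.55498237  57.20959953  58.        ] [471.81557909 -97.17863637  58.        ]
[648.02316506  -2.04154678 160.        ]
[575.45855537 -60.14702733 160.        ]
[579.12836942   7.49839696 160.        ]
[609.19180929 -28.68304761  46.08230286]
```

```bash
python3 -m creep '[[[-0.004,-0.013,0,0,0,0],[0,0,0.03,0,0,0],[0,0,0.03,0,0,0],[0,0,0.03,0,0,0],[0,0,0,0.085,0,0],[0,0,0,0.085,0,0],[0,0,0.02,0,0,0],[0,0,0,0,0,0]]]'
python3 - <<'E'
from h import *
p,R=pose();print(p,R.round(3), manip.sense()["wrist_force"])
d=np.array([.673,-.74]);l=np.array([.74,.673]);r=p[:2]-[608.5,-28.3];print(r@d,r@l, R.T@[0,0,-1],np.hypot(*(p[:2]-[512.5,57.5])))
cv2.imwrite("pics/s2.png",grab_frame("scene")[120:280,190:390,::-1].repeat(3,0).repeat(3,1))
E
```

```text
clock: 2.48
tool_pos: [555.0, 26.0, 128.0]
orientation: [0.021, -0.368, 0.926, -0.085]
wrist_force: [-1.0, -0.4, -1.5]
grip_width: 0.5
[555.04056486  26.04226715 128.0182066 ] [[-0.729 -0.677  0.102]
 [-0.684  0.715 -0.142]
 [ 0.023 -0.173 -0.985]] [-0.98662247 -0.44516171 -1.4565354 ]
-76.19147753761715 -2.9876362161662064 [-0.02276053  0.17308285  0.98464424] 52.90830383641917
```

View pics/s2.png

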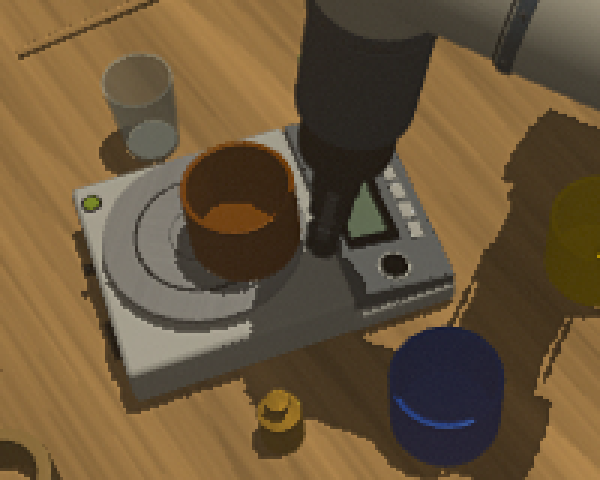

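```bash
python3 -m creep '[[[-0.003,0.002,0.013,0,0,0],[0,-0.004,0.001,0,0,0],[0,-0.004,0.001,0,0,0],[0,-0.003,0,0,0,0],[0,0,0,0,0,0]]]'
python3 - <<'E'
from h import *
p,R=pose();print(p, manip.sense()["wrist_force"])
d=np.array([.673,-.74]);l=np.array([.74,.673]);r=p[:2]-[608.5,-28.3];print(r@d,r@l)
cv2.imwrite("pics/s3.png",grab_frame("scene")[120:280,190:390,::-1].repeat(3,0).repeat(3,1))
cv2.imwrite("pics/w3.png",grab_frame("wrist")[:,:,::-1])
E
```

```text
clock: 2.95
tool_pos: [570.6, 19.6, 123.1]
orientation: [0.026, -0.37, 0.925, -0.086]
wrist_force: [-0.4, -0.0, 1.0]
grip_width: 0.499
[570.59937931  19.57013747 123.06036715] [-0.36378123 -0.04130419  0.96594808]
-60.93101945466687 4.1701432101404325
```

View pics/s3.png

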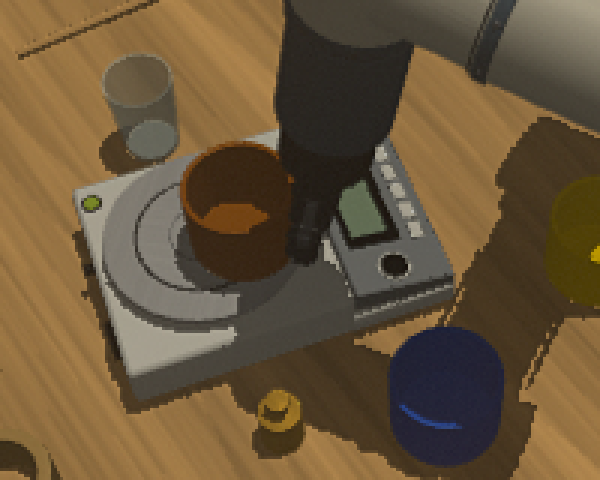

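View pics/w3.png

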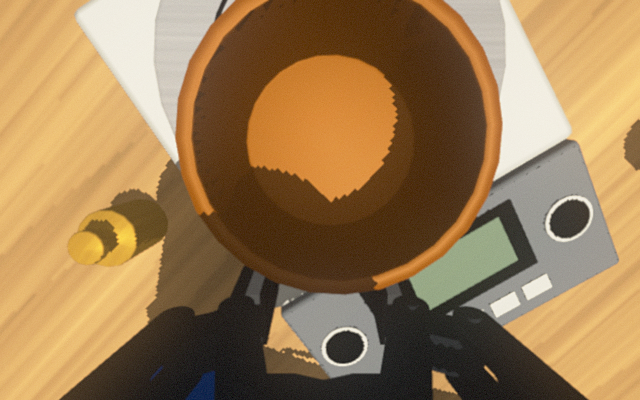

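```bash
python3 -m creep '[[[0.004,0.002,0.008,0,0,0],[0,0,0,0,0,0],[0,0,0,0,0,0]]]'
python3 - <<'E'
from h import *
p,R=pose();print(p, manip.sense()["wrist_force"],manip.sense()["qd"].round(3))
d=np.array([.673,-.74]);l=np.array([.74,.673]);r=p[:2]-[608.5,-28.3];print(r@d,r@l)
E
```

```text
clock: 3.3
tool_pos: [566.7, 17.0, 114.6]
orientation: [0.027, -0.369, 0.925, -0.085]
wrist_force: [-0.3, -0.2, 0.1]
grip_width: 0.502
[566.69826997  17.00020031 114.64303964] [-0.34983999 -0.15751931  0.1491065 ] [-0.002  0.003 -0.034 -0.013  0.01  -0.002]
-61.65471254372668 -0.4462454151301947
```

```bash
python3 -m creep '[[[0,-0.003,0.0005,0,0,0],[0,-0.003,0.0005,0,0,0],[0,-0.003,0.0005,0,0,0],[0,-0.003,0.0005,0,0,0],[0,-0.003,0.0005,0,0,0],[0,-0.003,0.0005,0,0,0],[0,0,0,0,0,0]]]'
python3 - <<'E'
from h import *
p,R=pose();print(p, manip.sense()["wrist_force"])
d=np.array([.673,-.74]);l=np.array([.74,.673]);r=p[:2]-[608.5,-28.3];print(r@d,r@l)
cv2.imwrite("pics/w4.png",grab_frame("wrist")[:,:,::-1])
E
```

```text
clock: 3.88
tool_pos: [579.4, 3.4, 114.4]
orientation: [0.026, -0.37, 0.925, -0.084]
wrist_force: [-1.5, 1.1, 1.6]
grip_width: 0.5
[579.44946813   3.35800009 114.42595585] [-1.4577331   1.07740767  1.55190005]
-42.97792801352017 -0.19155951794881082
```

View pics/w4.png

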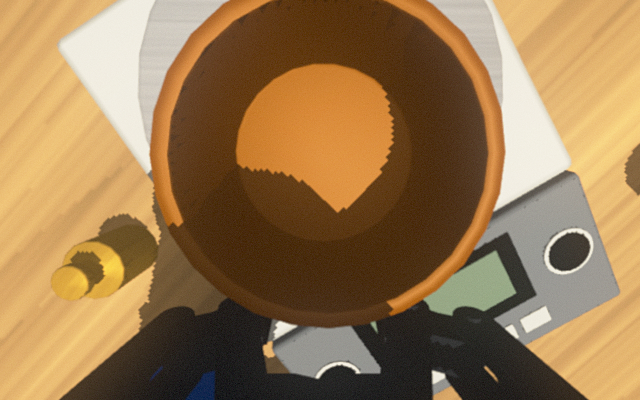

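```bash
cat > pot.py <<'E'
from h import *
from scipy.optimize import least_squares
import sys
def potfit(pts,P):
    A=np.array([onz("wrist",p,160,P)[:2] for p in pts])
    c=least_squares(lambda c:np.hypot(*(A-c).T)-48,A.mean(0)); return c.x,np.abs(c.fun).max()
E
python3 - <<'E'
from pot import *
P=pose()
x,e=potfit([(150,150),(157,105),(180,55),(505,150),(500,105),(475,55),(170,220),(488,220),(215,285),(440,285),(330,327)],P)
d=np.array([.673,-.74]);l=np.array([.74,.673]);print(x,e,(P[0][:2]-x)@d,(P[0][:2]-x)@l, manip.sense()["wrist_force"])
print("to go",[635.5,-58]-x)
E
```

```text
[616.98138608 -38.94264156] 2.5382246283341914 -56.64426299300455 0.7139958335823373 [-1.65532456  0.25925283  0.00795319]
to go [ 18.51861392 -19.05735844]
```

```bash
python3 -m creep '[[[0,-0.003,0.0005,0,0,0],[0,-0.003,0.0005,0,0,0],[0,-0.003,0.0005,0,0,0],[0,-0.003,0.0005,0,0,0],[0,-0.003,0.0005,0,0,0],[0,-0.003,0.0005,0,0,0],[0,0,0,0,0,0]]]'
python3 - <<'E'
from h import *
p,R=pose();print(p, manip.sense()["wrist_force"])
cv2.imwrite("pics/w5.png",grab_frame("wrist")[:,:,::-1])
cv2.imwrite("pics/t5.png",cv2.resize(grab_frame("top")[112:242,295:405,::-1],None,fx=4.6,fy=4.6,interpolation=cv2.INTER_CUBIC))
E
```

```text
clock: 4.52
tool_pos: [592.8, -11.1, 114.5]
orientation: [0.026, -0.37, 0.925, -0.084]
wrist_force: [-1.1, 1.9, 0.7]
grip_width: 0.502
[592.76969871 -11.06306831 114.45146473] [-1.11270214  1.87726186  0.7261858 ]
```

View pics/w5.png

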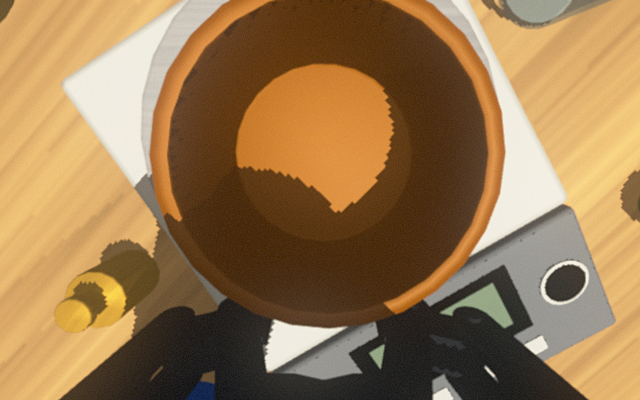

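View pics/t5.png

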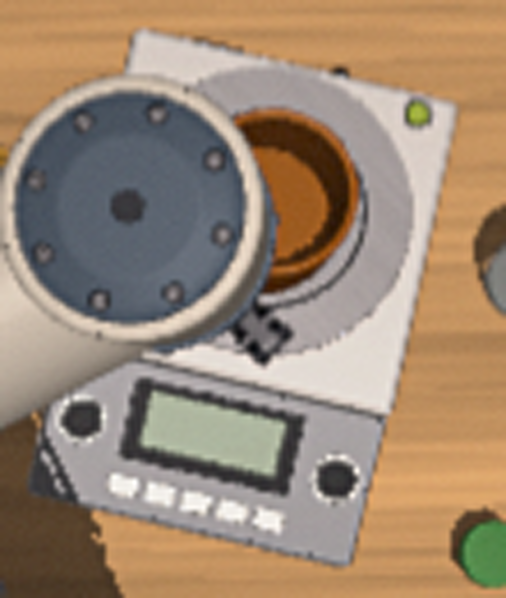

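```bash
python3 -m creep '[[[0,-0.003,0.0005,0,0,0],[0,-0.003,0.0005,0,0,0],[0,0,0,0,0,0]]]';python3 -m creep '[[[0,0.008,-0.002,0,0,0],[0,0.010,-0.002,0,0,0],[0,0.010,-0.002,0,0,0],[0,0,0,0,0,0]]]'
python3 - <<'E'
from h import *
p,R=pose();print(p, R.round(3),manip.sense()["wrist_force"])
cv2.imwrite("pics/w6.png",grab_frame("wrist")[:,:,::-1])
cv2.imwrite("pics/t6.png",cv2.resize(grab_frame("top")[112:242,295:405,::-1],None,fx=4.6,fy=4.6,interpolation=cv2.INTER_CUBIC))
E
```

```text
clock: 4.87
tool_pos: [596.9, -15.6, 114.5]
orientation: [0.026, -0.37, 0.925, -0.084]
wrist_force: [-0.7, 0.1, 0.3]
grip_width: 0.498
clock: 5.2
tool_pos: [576.0, 6.2, 115.7]
orientation: [0.026, -0.369, 0.925, -0.085]
wrist_force: [-0.4, -0.5, 0.8]
grip_width: 0.5
[576.02243637   6.15244514 115.6996327 ] [[-0.726 -0.679  0.111]
 [-0.688  0.713 -0.138]
 [ 0.014 -0.176 -0.984]] [-0.35960905 -0.53679988  0.7751857 ]
```

View pics/w6.png

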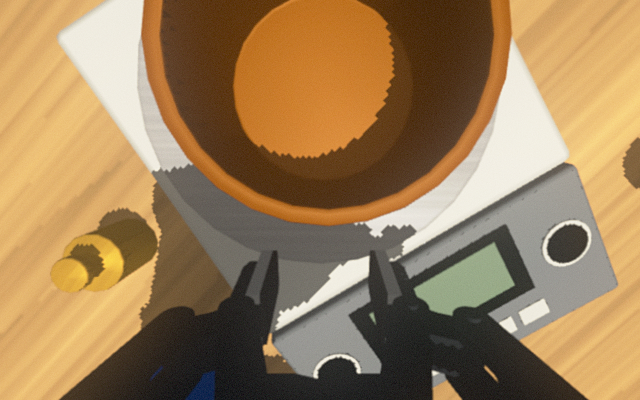

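View pics/t6.png

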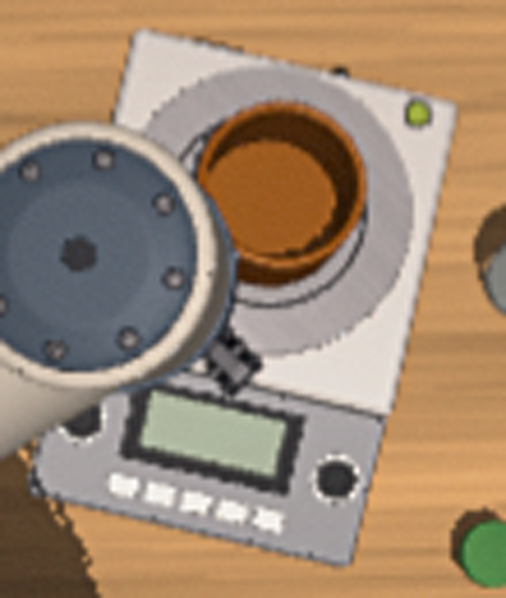

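The fingers are off the pot. In the top crop the rim spans x 198–366 and starts at y 101. I'll measure its centre.

Run:
```python
from pot import *
P=pose()
T=lambda L:[(np.array(p)+.5)/4.6-.5+np.array((295,112)) for p in L]
A=np.array([onz("top",p,160)[:2] for p in T([(366,188),(360,150),(335,117),(282,101),(235,117),(207,145),(198,188),(358,225)])])
for r in(48,47.2): print(least_squares(lambda c:np.hypot(*(A-c).T)-r,A.mean(0)).x)
print(potfit([(143,20),(150,70),(170,130),(511,20),(503,70),(480,130),(215,185),(265,214),(325,224),(390,208),(440,180)],P))
```

```text
[632.07336586 -57.07628608]
[632.88962199 -57.32108131]
(array([636.4085232 , -58.94174531]), np.float64(2.065075816290687))
```

The two views put the pot within about 4 mm of the pan centre. Lifting clear now, then going to the tare sensor at (471,-97).

```bash
python3 -m creep '[[[0,-0.004,-0.035,0,0,0],[0,-0.006,-0.035,0,0,0],[0,-0.006,-0.035,0,0,0],[0,0,0,-0.085,0,0],[0,0,0,-0.085,0,0],[0,0,0,0,0,0]]]' 1 20
python3 - <<'E'
from h import *
p,R=pose();print(p,R.round(3));print(R.T@(np.array([471,-97.3,220])-p))
E
```

```text
clock: 5.8
tool_pos: [573.9, 10.0, 227.3]
orientation: [-0.007, -0.373, 0.928, -0.004]
wrist_force: [-1.1, -0.7, 0.0]
grip_width: -0.001
[573.91492046  10.02771571 227.27663814] [[-0.721 -0.693 -0.011]
 [-0.692  0.721 -0.013]
 [ 0.016 -0.002 -1.   ]]
[148.42976094  -6.14401554   9.72244905]
```

```bash
python3 -m creep '[[[0.035,-0.001,0,0,0,0],[0.035,-0.002,0,0,0,0],[0.035,-0.001,0,0,0,0],[0.035,-0.001,0,0,0,0],[0,0,0,0,0,0],[0,0,0,0,0,0]]]'
python3 - <<'E'
from h import *
p,R=pose();print(p,R.round(3));print(R.T@(np.array([471,-97.3,150])-p))
cv2.imwrite("pics/w7.png",grab_frame("wrist")[:,:,::-1])
E
```

```text
clock: 6.3
tool_pos: [473.0, -94.7, 227.1]
orientation: [-0.007, -0.372, 0.928, -0.007]
wrist_force: [0.6, 1.0, 0.5]
grip_width: -0.002
[473.04539057 -94.7470122  227.12792199] [[-0.722 -0.691 -0.008]
 [-0.691  0.722 -0.018]
 [ 0.019 -0.007 -1.   ]]
[ 1.80836199  0.12083405 77.17598684]
```

View pics/w7.png

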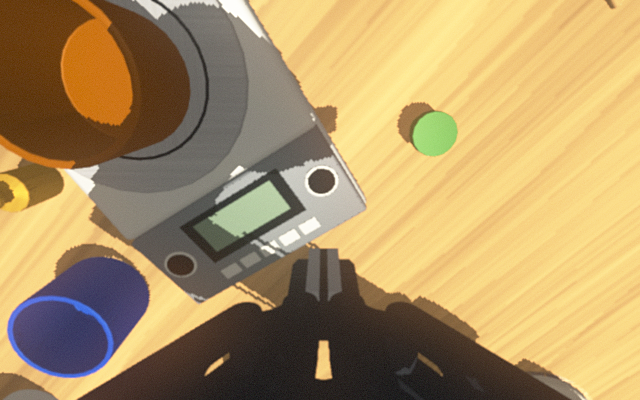

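Run:
```python
from h import *
P=pose();s=onz("wrist",(321.5,181),58,P);print(s);print(P[1].T@(np.array([s[0],s[1],107])-P[0]))
# arc of ring
from scipy.optimize import least_squares
A=np.array([onz("wrist",p,80,P)[:2] for p in((208,85),(205,55),(193,25),(200,115),(180,140),(150,156),(125,156),(175,5))])
print(A.round(1).tolist(),least_squares(lambda c:np.hypot(*(A-c[:2]).T)-c[2],[635,-58,60]).x)
cv2.imwrite("pics/t7.png",cv2.resize(grab_frame("top")[112:242,295:405,::-1],None,fx=4.6,fy=4.6,interpolation=cv2.INTER_CUBIC))
```

```text
[471.22199786 -96.74067466  58.        ]
[  0.63101671   0.56101412 120.27172463]
[[589.7, -96.3], [603.9, -111.4], [622.0, -121.3], [580.6, -74.5], [580.1, -48.2], [589.6, -21.5], [603.7, -8.0], [638.4, -122.7]] [642.87039909 -59.28258312  64.57514064]
```

View pics/t7.png

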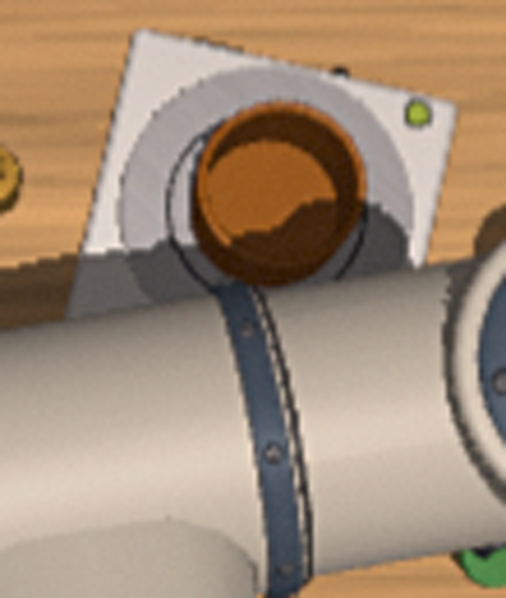

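The pot's offset from the ring is about 4–5 mm, and the sensor position is confirmed at (471,-97). Descending now.

```bash
python3 -m creep '[[[0,0,0.03,0,0,0],[0,0,0.03,0,0,0],[0,0,0.025,0,0,0],[0,0,0.01,0,0,0],[0,0,0,0,0,0],[0,0,0,0,0,0]]]'
python3 - <<'E'
from h import *
p,R=pose();print(p,manip.sense()["wrist_force"]);print(R.T@(np.array([471,-97,107])-p))
E
```

```text
clock: 6.9
tool_pos: [478.1, -92.2, 128.7]
orientation: [-0.005, -0.376, 0.927, -0.009]
wrist_force: [-0.6, -0.0, -0.1]
grip_width: 0.002
[478.11520744 -92.24321047 128.69639725] [-0.57603963 -0.01026087 -0.11624105]
[ 8.05748337  1.79804386 21.81354801]
```

```bash
python3 -m creep '[[[0.008,0.002,0.011,0,0,0],[0,0,0.010,0,0,0],[0,0,0,0,0,0],[0,0,0,0,0,0]]]'
python3 - <<'E'
from h import *
p,R=pose();print(p,R[:,2],manip.sense()["wrist_force"]);print(R.T@(np.array([471,-97,107])-p))
E
```

```text
clock: 7.23
tool_pos: [475.0, -95.3, 110.5]
orientation: [-0.003, -0.377, 0.926, -0.01]
wrist_force: [-0.4, 0.2, 0.5]
grip_width: -0.004
[474.97852659 -95.33511218 110.54946249] [ 0.0022306  -0.0214089  -0.99976831] [-0.412493    0.23787783  0.48100938]
[3.96144439 1.65003571 3.57540902]
```

```bash
python3 -m creep '[[[0.004,0.002,0.002,0,0,0],[0,0,0,0,0,0],[0,0,0,0,0,0],[0,0,0,0,0,0],[0,0,0,0,0,0],[0,0,0,0,0,0],[0,0,0,0,0,0],[0,0,0,0,0,0],[0,0,0,0,0,0],[0,0,0,0,0,0],[0,0,0,0,0,0],[0,0,0,0,0,0]]]'
python3 - <<'E'
from h import *
cv2.imwrite("pics/s8.png",grab_frame("scene")[120:280,190:390,::-1].repeat(3,0).repeat(3,1))
E
python3 -m creep '[[[0,0,0,0,0,0],[0,0,0,0,0,0],[0,0,0,0,0,0],[0,0,0,0,0,0],[0,0,0,0,0,0],[0,0,0,0,0,0],[0,0,0,0,0,0],[0,0,0,0,0,0],[0,0,0,0,0,0],[0,0,0,0,0,0],[0,0,0,0,0,0],[0,0,0,0,0,0]]]'
```

```text
clock: 8.23
tool_pos: [473.5, -96.4, 112.6]
orientation: [0.0, -0.378, 0.926, -0.012]
wrist_force: [-0.5, 0.5, -0.4]
grip_width: 0.001
clock: 9.28
tool_pos: [473.4, -96.4, 112.5]
orientation: [0.0, -0.378, 0.926, -0.012]
wrist_force: [0.8, -0.3, 0.4]
grip_width: 0.002
```

View pics/s8.png

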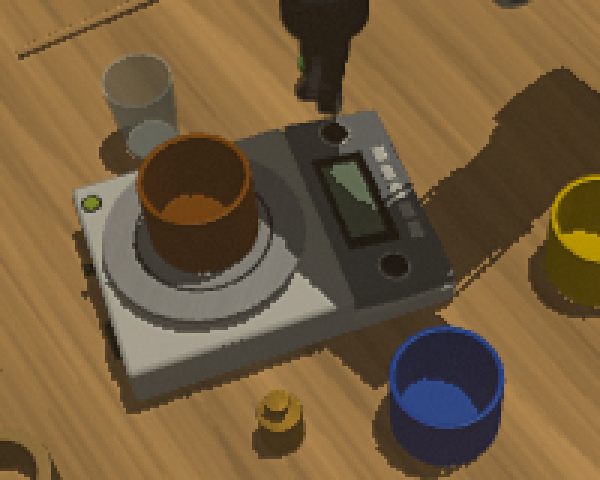

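The closed fingertips hover over the right-hand sensor (around (334,132) in the crop), and the pot sits well inside the ring. I'll verify the pot's position from this view and dwell a little longer.

```bash
python3 - <<'E'
from h import *
from scipy.optimize import least_squares
C=lambda p:(np.array(p)/3+[190,120]-.33)
def fit(L,z,r):
    A=np.array([onz("scene",C(p),z)[:2] for p in L]);f=least_squares(lambda c:np.hypot(*(A-c).T)-r,A.mean(0));return f.x,np.abs(f.fun).max()
print(fit([(137,185),(142,160),(165,142),(195,133),(225,138),(245,155),(254,180),(250,205),(225,222),(195,227),(160,215)],160,48))
E
python3 -m creep '[[[0,0,0,0,0,0],[0,0,0,0,0,0],[0,0,0,0,0,0],[0,0,0,0,0,0],[0,0,0,0,0,0],[0,0,0,0,0,0],[0,0,0,0,0,0],[0,0,0,0,0,0]]]'
```

```text
(array([632.59417236, -54.94953458]), np.float64(5.250874043787356))
clock: 9.95
tool_pos: [473.4, -96.4, 112.4]
orientation: [0.0, -0.378, 0.926, -0.012]
wrist_force: [-0.2, -0.3, -0.1]
grip_width: 0.006
```

```bash
python3 -m creep '[[[0,0,-0.035,0,0,0],[0,0,-0.035,0,0,0],[0,0,-0.035,0,0,0],[0,0,-0.035,0,0,0],[0,0,-0.035,0,0,0],[0.022,0.021,-0.01,0,0,0],[0.022,0.021,-0.01,0,0,0],[0.022,0.021,-0.01,0,0,0],[0.022,0.021,0,0,0,0],[0,0,0,0,0,0],[0,0,0,0,0,0],[0,0,0,0,0,0]]]'
python3 - <<'E'
from h import *
p,R=pose();print(p,np.linalg.norm(p-[471,-97,58]),np.linalg.norm(p-[512.5,57.5,58]))
cv2.imwrite("pics/t9.png",grab_frame("top")[:,:,::-1])
cv2.imwrite("pics/t9c.png",cv2.resize(grab_frame("top")[112:242,295:405,::-1],None,fx=4.6,fy=4.6,interpolation=cv2.INTER_CUBIC))
cv2.imwrite("pics/s9.png",grab_frame("scene")[:,:,::-1])
E
```

```text
clock: 10.95
tool_pos: [344.1, -94.0, 327.2]
orientation: [0.0, -0.377, 0.926, -0.011]
wrist_force: [-0.5, 0.6, -0.8]
grip_width: 0.0
[344.08202788 -94.04809794 327.2422193 ] 297.6713926935113 351.8846572070649
```

View pics/t9.png

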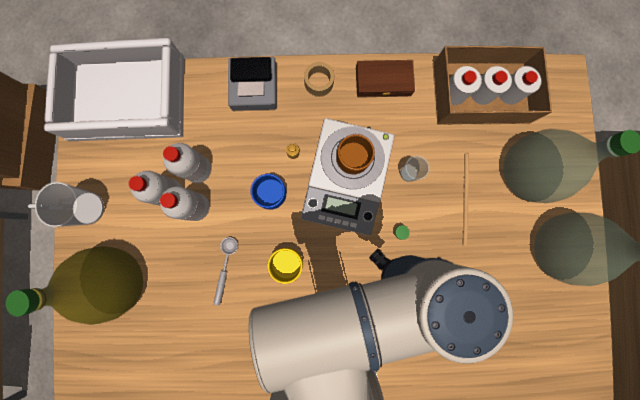

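View pics/t9c.png

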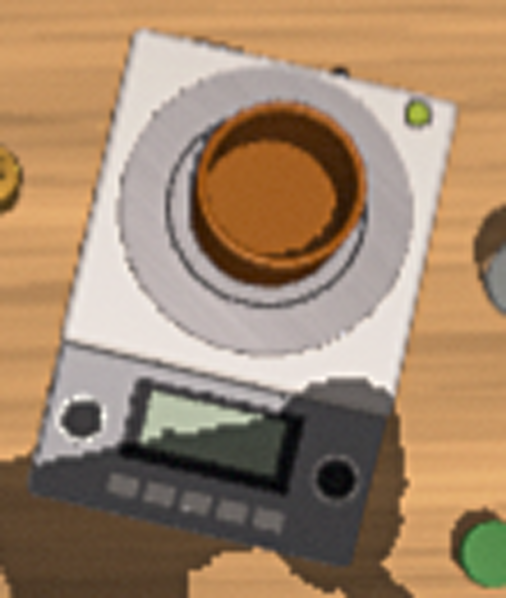

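View pics/s9.png

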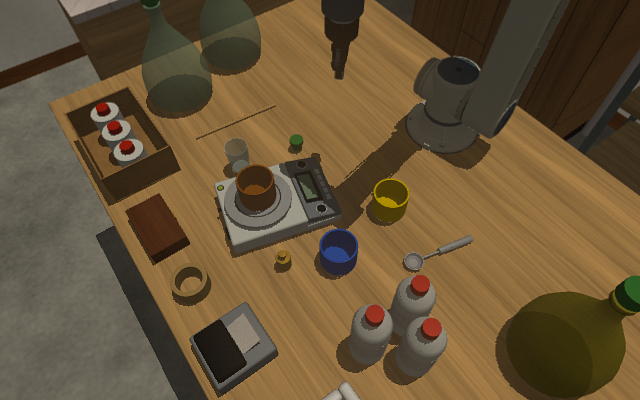

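The hand is clear. Everything else appears where it was, and the pot's base sits concentric in the ring (20 px gap at the bottom of the crop, which is what a centred pot would show). Handing in.

```bash
python3 -c "
from station import manip
print(manip.hand_in())"
```

```text
the job is handed in; nothing more can be done
None
```

I pushed the pot into the ring with the half-open fingertips and held the closed fingertips over the right-hand (tare) sensor. I then took the hand clear and handed the job in after about 11 s of the 51 s allowed; no verdict was reported.

- **Push:** the wrist force read 2 to 3 N at most when checked between moves. I made no contact with the scale or pan that I could see.
- **Dwell:** about 2.7 s, with the fingertips roughly 35 mm above the sensor and 2 to 3 mm to one side of it.
- **Pot position:** at the end the pot's base looked concentric with the engraved ring. My measurements of its offset from the pan's middle disagreed somewhat: about 1 mm from the wrist camera, 4 to 5 mm from the top camera and 6.5 mm from the scene camera (that fit was the rough one, up to 5 mm off). All are inside the 14 mm limit.
- **Clearance and bystanders:** the hand ended 298 mm from the tare sensor and 352 mm from the print sensor. The other objects look unmoved in the before and after pictures; I compared them by eye and did not measure them again.

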